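Set the tester's range and store it with the stylus

ROBOT

A 6-joint arm with a two-finger parallel gripper is mounted at the origin on the work surface. World frame = base frame: x ahead of the robot, y to its left, z up, the work surface at z = 0. Lengths are in m, angles in rad, forces in N, time in s.
With the tool pointing down it reaches from about 0.275 to 0.975 m from the base axis. Payload 8.4 kg.
Tool frame: the origin (TCP) lies between the finger pads; the fingertips stand 8 mm ahead of it and the grasp point (between the pads) lies 11 mm behind it; z points along the fingers, y is the line along which they close (so a half turn about z gives the same grasp; the last joint's range is limited). The gripper opens to 92 mm and grips with 3 to 60 N. Pads are 20 mm wide; open, the fingers measure 128 mm over their backs; the gripper's body (75 mm by 189 mm) begins 69 mm behind the grasp point.
Start: joints at [-1.204, 0.353, 1.633, -0, 1.155, -0.002], TCP at [0.225, -0.583, 0.223] pointing down, gripper open.
Joint ranges: [-2.63, 2.63], [-0.92, 2.1], [0.06, 2.66], [-1.3, 4.44], [0, 2.69], [-3.02, 3.02]. Speed limits (rad/s): [2.22, 2.22, 2.79, 3.14, 3.14, 3.14].

INTERFACE

Orientations are given as a unit quaternion [x, y, z, w].
In Python, from bench import observe, capture, camera_params, close_job gives the robot as it stands. The module is installed in compiled form; this text tells all that it offers.
- The arm moves only by the tool send_rows, never from a script. Its argument "steps" is a list of rows, each a list of 6 numbers: the shift along the world's x, y, z in units of 300 mm (1.0 is 300 mm), then the turn, a rotation vector about the world's x, y, z in units of 60 degrees (1.0 is 60 degrees). A call has exactly 10 rows; each row is the pose to reach, as a shift and turn from the pose commanded when the call began; what a row does not reach only later rows make up. A row lasts 1/8 s, in which the tool goes at most 62.5 mm and 10.7 degrees, less where a joint would pass 70% of its speed; a pose out of reach is approached as far as the arm can. A call with a number of a shift or a turn outside -1 to 1 is refused whole. A call with a gripper value outside its range is refused whole. "grip" is the closure, from 0 (fully open) to 1 (shut), set as the call begins (left out, the last holds). The fingers move at their own pace and stop on an object; the grip force is fixed at half the most. Time passes only in rows, so rows that repeat a pose let the fingers close, or fill a call up. It gives the time, the measured TCP pose, the force, the opening and the grip force at its end, in the units of the state.
- observe(): the state, without advancing time (a new reading comes with each control period).
- capture(name): name is "scene" or "top"; returns (picture, depth): 480x640x3 uint8, red, green, blue; 480x640 float32, m along the optical axis (not along the pixel's ray), 0 where there is no reading.
- camera_params(name): a dict with "fov_y" (degrees; the focal length in pixels is half the picture's height over the tangent of half this angle, whatever the lens; pixels are square), "cx", "cy" (the principal point, pixels), "eye" and "rotation" of the camera in the world. Camera axes: x right, y up, looking along -z (the intrinsics and any distortion apply to the point x, -y, -z); pixel columns grow to the right and rows downward; lengths in m; the calibration is good to about 2 mm. A picture is of the moment at which its call begins. camera_params takes no time and is no camera call.
- close_job(): hands the job in; it is judged then, once.
The state is a dict: "time": time; "q": joint angles; "dq": joint speeds; "joint_efforts": joint torques, N m; "ee_pos": TCP position; "eef_rot": TCP orientation; "contact_force": force on the tool from outside, world axes, zero at the start; "ft_torque": the same for the moment, N m; "finger_gap": finger opening in m; "grasp_force": force on a finger pad.
Only numpy, scipy, OpenCV 4.12 (cv2) and the standard library are available. Lean on these libraries where they do the work, as an engineer would, in place of code of your own. Each camera call takes 0.05 s, during which the arm holds its last target. There are 200 camera calls.

TASK

On the tester, turn the selector knob until its pointer has clicked in at the position marked with the ring. Then take the stylus from its holder, press the recessed key with it all the way down for a moment, and put the stylus back upright in its holder, collar resting on the block. Don't touch the key with the gripper's fingers, and leave the other things on the bench where they are.

Things in the scene. Friction and masses are not known exactly. Their poses are not given: they have to be found in the camera images.
- tester: Fixed flat instrument case, 150 (x) x 210 (y) x 70 high, lying face up. Origin: centre of its underside; z up; its -x side is the front. Panel at z=70. Knob axis at (-5, 45), recessed key at (-35, -65) in this frame (mm).
- selector (a joint): Angle (rad, counter-clockwise from above positive) of the selector knob about its vertical axis. At 0 the pointer looks along the tester's +x. Six click positions: -1.25, -0.75, -0.25, 0.25, 0.75, 1.25 (stops just beyond the outer two). Each is marked on the panel 46 mm from the knob axis, in line with the pointer: five with a 6 mm dot, one with a ring.
- knob_grip (a point): On the knob axis, mid-height of the knob's grip bar, 21 mm above the panel; turns with the knob: its x axis is the pointer's direction. Bar: 14 wide, 53 long (22 behind the axis, 31 ahead), from 7 to 31 above the panel, on a round skirt 52 across and 6 thick. Turning takes about 0.1 N m and it snaps into the clicks.
- pointer (a point): Tip of the knob's pointer, 36 mm from the knob axis, 5 mm above the panel. In the right position it lies 10 mm short of the ring's centre.
- ring_mark: White ring printed on the panel, 14 across, flat: the wanted position of the pointer. Origin at its centre. It may be at the click -1.25, -0.75, 0.75 or 1.25; the other positions have 6 mm dots.
- well (a point): Centre of the mouth, flush with the panel, of the round well (16 across) in which the key is recessed.
- key: Round spring key, 11 across, at the bottom of the well; origin at the centre of its top, 6 below the panel when up. Travel 4 mm straight down, fully down at about 4 N; springs back.
- stylus: Stylus standing upright in its holder, 92 long, 45 g. Origin at its tip, z along it towards the handle. Steel pin 6 across from z=0 to 32, collar 26 across from 32 to 37, round black handle 14 across from 37 to 92. In its holder the collar rests on the holder's top.
- holder: Fixed aluminium block, 60 x 60 x 42 high, with a round hole 14 across and 36 deep in the middle of its top. Origin: centre of its underside. A stylus hung in it has its tip 10 above the origin.
- bit_block: Fixed aluminium block of the same footprint, 60 x 60 x 30, with nine short bits on top up to 46 high. Not used.
- screwdriver: Bystander: screwdriver lying on the bench, about 200 long. Leave it alone.
- tape_roll: Bystander: flat roll of tape, 60 across, 18 high. Leave it alone.
- adapter: Bystander: black mains adapter brick, 95 x 48 x 30. Leave it alone.
- cutters: Bystander: side cutters lying flat, 140 long. Leave it alone.
- jar: Bystander: small lidded jar, 52 across, 60 high. Leave it alone.
- heatsink: Bystander: finned aluminium heatsink, 60 x 55 x 26. Leave it alone.
Not all that is in view belongs to the job. What is shaped like the holder but orange or red is not meant.

How it is judged:
By the outcome, as a careful person would: the job done as asked, in the order asked, and still so for the second after the job is handed in, with the robot touching nothing.
It also fails if it takes over 58 s, if anything falls off the work surface, if the arm or the gripper's body presses on something with over 40 N, if the wrist force passes 120 N, or if a joint passes its speed limit or range.

## Working session

There is one attempt and no reset: what is moved stays moved. The work goes in short steps, Python scripts to look and compute and a tool call to move; the robot and the scene stay as the last step left them, time stands still between calls to the robot, and variables do not carry over. Pictures are saved under pics/ and viewed, at most 10 in all, crops included, and the job is handed in when it is done.

Besides the shell and the picture viewer there is one more tool, called after "Call:" as name([rows], argument=value, ...), one row to a line, values as JSON. send_rows: Moves the arm, as the interface text tells. Its arguments: {"type":"object","properties":{"steps":{"type":"array"},"grip":{"type":"number"}},"required":["steps"]}

```bash
mkdir -p pics; cat > h.py <<'E'
import numpy as np, cv2
from bench import observe, capture, camera_params
def K(p):
    f=240/np.tan(np.radians(p['fov_y'])/2); return f
def px2w(p,u,v,z):
    f=K(p); d=np.array([(u-p['cx'])/f,-(v-p['cy'])/f,-1.0]); d=np.array(p['rotation'])@d
    e=np.array(p['eye']); return e+d*(z-e[2])/d[2]
def cloud(p,D):
    f=K(p); v,u=np.mgrid[0:480,0:640]
    c=np.stack([(u-p['cx'])/f*D,-(v-p['cy'])/f*D,-D],-1)
    return c@np.array(p['rotation']).T+np.array(p['eye'])
E
python3 - <<'E'
from h import *
for n in('scene','top'):
    im,D=capture(n); np.savez('pics/'+n+'0.npz',im=im,D=D); cv2.imwrite(f'pics/{n}0.png',im[:,:,::-1]); print(n,camera_params(n))
print(observe())
E
```

```text
scene {'fov_y': 43.16296577566708, 'cx': 336.92704355923814, 'cy': 247.06978491677876, 'eye': array([ 1.19354789, -0.78741247,  0.70591035]), 'rotation': array([0.44391174, 0.17032246, 0.30215048, 0.82621893])}
top {'fov_y': 44.25289309214922, 'cx': 317.9735844736784, 'cy': 229.01499686664945, 'eye': array([ 0.37462826, -0.08045157,  1.19054753]), 'rotation': array([-0.07416208,  0.05629813,  0.70520484, -0.70286317])}
{'time': 0.1, 'q': array([-1.20440142e+00,  3.53553117e-01,  1.63403757e+00, -3.12446384e-05,
        1.15523461e+00, -2.40195656e-03]), 'dq': array([-0.00143311, -0.00300583, -0.00381879, -0.0003636 ,  0.00025164,
       -0.00021264]), 'joint_efforts': array([ 6.96673287e-04, -5.94902408e+01, -3.34925795e+01,  7.00147357e-02,
        1.85367814e-02, -2.00972516e-05]), 'ee_pos': array([ 0.22514199, -0.58257385,  0.22196437]), 'eef_rot': array([ 9.83045384e-01,  1.83361371e-01, -1.25603468e-04, -6.03559076e-04]), 'contact_force': array([ 0.70533235, -0.49941118,  1.09928075]), 'ft_torque': array([-0.00610153,  0.00852014, -0.03225891]), 'grasp_force': 0.0, 'finger_gap': 0.09216890949219946}
```

View pics/top0.png

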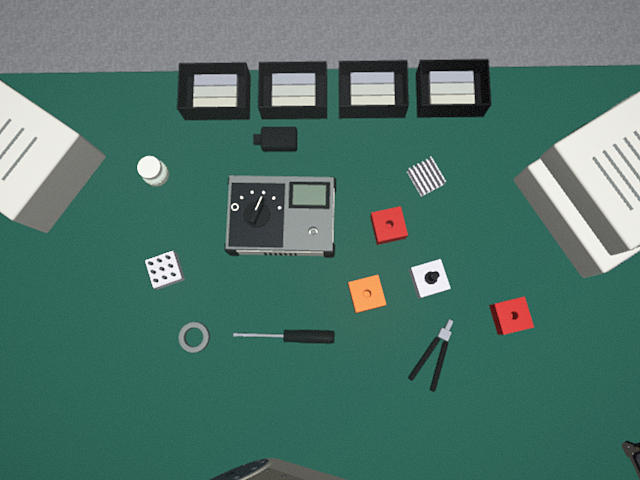

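View pics/scene0.png

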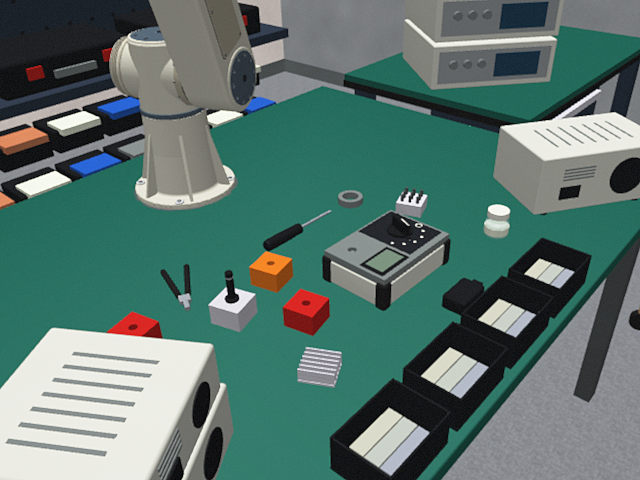

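Top view: the tester is centred near (281,216), the knob near (257,212) and the ring at (235,207), the leftmost mark (+1.25). The well is near (313,231) and the holder with stylus near (431,278).

```bash
cat > h.py <<'E'
import numpy as np, cv2
from scipy.spatial.transform import Rotation as R
from bench import observe, capture, camera_params
def rot(p): return R.from_quat(p['rotation']).as_matrix()
def foc(p): return 240/np.tan(np.radians(p['fov_y'])/2)
def px2w(p,u,v,z):
    f=foc(p); d=rot(p)@np.array([(u-p['cx'])/f,-(v-p['cy'])/f,-1.0])
    e=np.array(p['eye']); return e+d*(z-e[2])/d[2]
def w2px(p,X):
    c=rot(p).T@(np.array(X)-p['eye']); f=foc(p); return np.array([p['cx']+f*c[0]/-c[2],p['cy']-f*c[1]/-c[2]])
def cloud(p,D):
    f=foc(p); v,u=np.mgrid[0:480,0:640]
    c=np.stack([(u-p['cx'])/f*D,-(v-p['cy'])/f*D,-D],-1)
    return c@rot(p).T+np.array(p['eye'])
E
python3 - <<'E'
from h import *
p=camera_params('top'); a=np.load('pics/top0.npz'); im,D=a['im'],a['D']
W=cloud(p,D)
print('table z',[W[v,u].round(3) for v,u in((400,300),(150,350),(300,100))])
print('base?',px2w(p,281,216,.07))
# white small blobs in knob area
g=im.min(2)
m=(g>150).astype(np.uint8); m[:,:]*=1
roi=np.zeros_like(m); roi[183:235,229:287]=1
n,l,s,c=cv2.connectedComponentsWithStats(m*roi)
for i in range(1,n): print(s[i],c[i].round(1),px2w(p,*c[i],.07).round(4))
# tester top points by height
for v,u in((231,300),(231,320),(240,300),(270,420),(285,440),(270,445),(232,313)): print((v,u),W[v,u].round(3),im[v,u])
t=(abs(W[...,2]-.07)<.012); t[:170]=0;t[265:]=0;t[:,:215]=0;t[:,345:]=0
t=cv2.morphologyEx(t.astype(np.uint8),cv2.MORPH_CLOSE,np.ones((15,15)))
P=cv2.findContours(t,0,1)[0]; P=max(P,key=cv2.contourArea)
r=cv2.minAreaRect(P); print('tester',r); print([px2w(p,*b,.07).round(4) for b in cv2.boxPoints(r)])
h=((g>170)).astype(np.uint8); h[:255]=0;h[300:]=0;h[:,:405]=0;h[:,455:]=0
h=cv2.morphologyEx(h,cv2.MORPH_CLOSE,np.ones((19,19)))
P=max(cv2.findContours(h,0,1)[0],key=cv2.contourArea); r=cv2.minAreaRect(P); print('holder',r,px2w(p,*r[0],.042)); print([px2w(p,*b,.042).round(4) for b in cv2.boxPoints(r)])
A=cv2.resize(im[165:270,215:345],None,fx=6,fy=5.7,interpolation=cv2.INTER_CUBIC)
cv2.imwrite('pics/c1.png',A[:,:,::-1])
s=np.load('pics/scene0.npz')['im']
A=cv2.resize(s[200:320,200:460],None,fx=3,fy=3,interpolation=cv2.INTER_CUBIC)
cv2.imwrite('pics/c2.png',A[:,:,::-1])
E
```

```text
table z [array([ 0.259, -0.015,  0.   ]), array([ 0.764, -0.118,  0.005]), array([ 0.453,  0.392, -0.001])]
base? [0.6102869  0.01972215 0.07      ]
[230 183   1   3   3] [230. 184.] [0.6752 0.1209 0.07  ]
[286 183   1   6   6] [286.  185.5] [0.6713 0.0105 0.07  ]
[229 191   1  13  13] [229. 197.] [0.649  0.1222 0.07  ]
[250 191   4   3   9] [251.7 191.9] [0.6589 0.0779 0.07  ]
[262 191   3   3   9] [263. 192.] [0.6586 0.0556 0.07  ]
[286 190   1   4   4] [286.  191.5] [0.6592 0.0104 0.07  ]
[286 195   1   5   5] [286. 197.] [0.6482 0.0103 0.07  ]
[240 196   4   3  10] [241.2 197. ] [0.6488 0.0982 0.07  ]
[255 196   7  14  28] [258.1 202.8] [0.637  0.0648 0.07  ]
[272 196   3   4  10] [273.2 197.5] [0.6473 0.0354 0.07  ]
[284 201   3  34  52] [285.3 218.2] [0.6058 0.0113 0.07  ]
[231 203   8   8  39] [234.5 206.5] [0.6299 0.1108 0.07  ]
[278 206   4   4  11] [279.2 207.2] [0.6279 0.0235 0.07  ]
(231, 300) [ 0.58  -0.017  0.07 ] [155 161 160]
(231, 320) [ 0.581 -0.056  0.068] [147 158 155]
(240, 300) [ 0.563 -0.017  0.067] [151 157 156]
(270, 420) [ 0.507 -0.25   0.04 ] [238 236 244]
(285, 440) [ 0.478 -0.287  0.043] [239 238 245]
(270, 445) [ 0.512 -0.306  0.   ] [ 44 103  87]
(232, 313) [ 0.579 -0.042  0.066] [161 167 167]
tester ((279.04443359375, 214.56884765625), (109.06324005126953, 76.43061828613281), 0.8680514693260193)
[array([0.5402, 0.1291, 0.07  ]), array([0.6926, 0.1311, 0.07  ]), array([ 0.6875, -0.084 ,  0.07  ]), array([ 0.5361, -0.0808,  0.07  ])]
holder ((430.2500305175781, 277.7500305175781), (31.939001083374023, 30.99031639099121), 71.56504821777344) [ 0.49192221 -0.26927275  0.042     ]
[array([ 0.5121, -0.2317,  0.042 ]), array([ 0.5311, -0.2894,  0.042 ]), array([ 0.4719, -0.3066,  0.042 ]), array([ 0.4532, -0.2494,  0.042 ])]
```

View pics/c1.png

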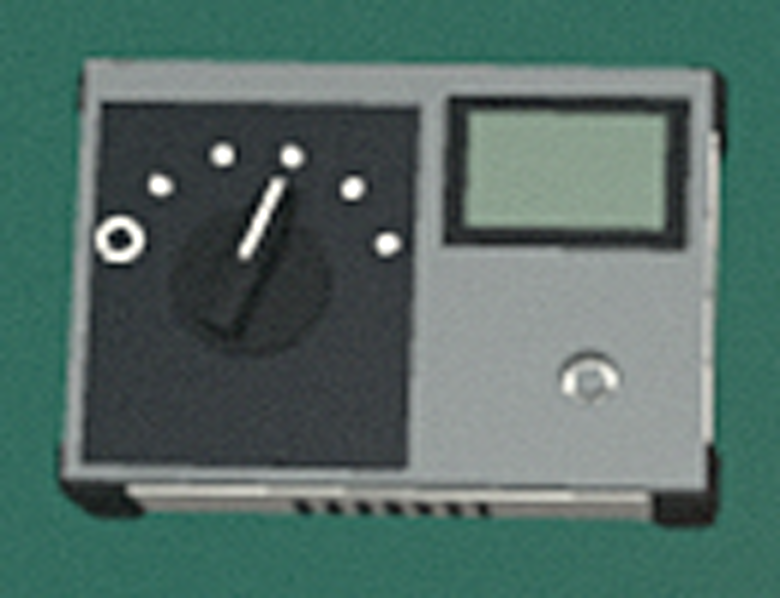

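View pics/c2.png

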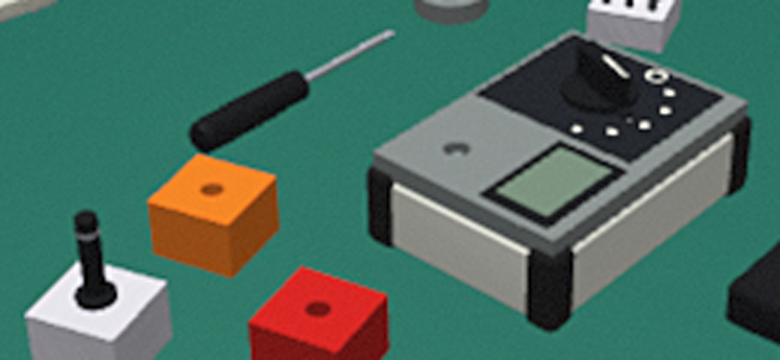

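The crops confirm the ring at the +1.25 click, with the pointer now at about -0.25. The well is at crop (590,375) and the stylus stands in the white holder. Next I fit the poses and cross-check them with both views.

```bash
cat > fit.py <<'E'
from h import *
pt=camera_params('top'); ps=camera_params('scene')
def load(n,t='0'): a=np.load(f'pics/{n}{t}.npz'); return a['im'],a['D']
def rigid(A,B):
    a=A-A.mean(0); b=B-B.mean(0); th=np.arctan2((a[:,0]*b[:,1]-a[:,1]*b[:,0]).sum(),(a*b).sum())
    Rm=np.array([[np.cos(th),-np.sin(th)],[np.sin(th),np.cos(th)]]); t=B.mean(0)-Rm@A.mean(0)
    return th,Rm,t,np.abs(A@Rm.T+t-B).max()
ang=np.array([1.25,.75,.25,-.25,-.75,-1.25])
M=np.array([-.005,.045])+.046*np.c_[np.cos(ang),np.sin(ang)]
E
python3 - <<'E'
from fit import *
im,D=load('top'); g=im.min(2).astype(float)
def cen(g,u,v,r=4):
    w=g[v-r:v+r+1,u-r:u+r+1]; w=np.clip(w-90,0,None); y,x=np.mgrid[v-r:v+r+1,u-r:u+r+1]; return (x*w).sum()/w.sum(),(y*w).sum()/w.sum()
px=[cen(g,235,207,5)]+[cen(g,*q) for q in((241,197),(252,192))]+[(263.3,192.2)]+[cen(g,*q) for q in((273,197),(279,207))]
B=np.array([px2w(pt,*q,.07)[:2] for q in px])
th,Rm,t,e=rigid(M,B); print('top fit',th,t,e)
T=lambda x,y:Rm@[x,y]+t
print('knob',T(-.005,.045),'well',T(-.035,-.065),'obs well',px2w(pt,313.3,230.8,.07)[:2])
# scene
im2,D2=load('scene'); g2=im2.min(2).astype(float)
print('pred px scene',[w2px(ps,[*T(*m),.07]).round(1) for m in M], 'well',w2px(ps,[*T(-.035,-.065),.07]).round(1))
m=(g2>140).astype(np.uint8); roi=m*0; roi[215:250,385:430]=1
n,l,s,c=cv2.connectedComponentsWithStats(m*roi)
for i in range(1,n): print(s[i],c[i].round(1),px2w(ps,*c[i],.07).round(4))
print('well scene obs', px2w(ps,200+457/3,200+149/3,.07))
# pointer line top at z=.101
a=px2w(pt,215+240/6,165+258/5.7,.101);b=px2w(pt,215+280/6,165+182/5.7,.101)
print('pointer ang',np.arctan2(b[1]-a[1],b[0]-a[0])-th)
# stylus top & holder: blackish pixels near holder
k=(im.max(2)<60).astype(np.uint8); roi=k*0; roi[260:298,412:452]=1
n,l,s,c=cv2.connectedComponentsWithStats(k*roi)
for i in range(1,n):
  if s[i][4]>8: print('black top',s[i],c[i])
k=(im2.max(2)<60).astype(np.uint8); roi=k*0; roi[262:310,215:250]=1
n,l,s,c=cv2.connectedComponentsWithStats(k*roi)
for i in range(1,n):
  if s[i][4]>8: print('black sc',s[i],c[i])
for p,I,x0,y0,x1,y1,f in((pt,im,405,255,460,305,8),):
  A=cv2.resize(I[y0:y1,x0:x1],None,fx=8,fy=8,interpolation=cv2.INTER_CUBIC)
B_=cv2.resize(im2[260:335,200:265],None,fx=5.33,fy=5.33,interpolation=cv2.INTER_CUBIC)[:400]
cv2.imwrite('pics/c3.png',np.hstack([A,B_])[:,:,::-1])
h=np.array([.492,-.269]); 
for z in(.042,.047,.102): print(z,'pred top',w2px(pt,[*h,z]).round(1),'scene',w2px(ps,[*h,z]).round(1))
E
```

```text
top fit -0.02628047057512229 [0.61803748 0.02251809] 0.00032984349120157574
knob [0.61422169 0.06763393] well [ 0.58134153 -0.04153976] obs well [ 0.58069391 -0.04308494]
pred px scene [array([418.5, 225. ]), array([422.8, 230.7]), array([421.4, 236.7]), array([414.5, 241.4]), array([403.8, 243.6]), array([391.9, 242.7])] well [352.  248.7]
[401 219   8   7  19] [404.7 221.7] [0.6008 0.104  0.07  ]
[415 223   8   5  24] [418.5 224.5] [0.6287 0.1125 0.07  ]
[421 230   4   2   7] [422.7 230.4] [0.6481 0.0989 0.07  ]
[420 236   3   2   6] [421.  236.5] [0.6581 0.0778 0.07  ]
[413 240   3   3   7] [414.  241.3] [0.6575 0.0548 0.07  ]
[391 242   3   2   6] [392.  242.5] [0.6272 0.0243 0.07  ]
[402 243   4   2   8] [403.5 243.5] [0.6464 0.0355 0.07  ]
[418 242  12   8  35] [424.8 246.6] [0.684  0.0523 0.07  ]
[385 244  12   6  13] [390.1 246.7] [0.6331 0.0101 0.07  ]
well scene obs [ 0.58397    -0.04370478  0.07      ]
pointer ang -0.4154181192816966
black top [425 272  14  12 116] [431.1637931  276.98275862]
black sc [225 270   8   8  51] [228.29411765 273.8627451 ]
black sc [225 279  14  24 200] [230.83 292.09]
0.042 pred top [430.1 277.7] scene [231.6 298.8]
0.047 pred top [430.5 277.4] scene [231.3 296.5]
0.102 pred top [435.4 274.4] scene [227.9 271.2]
```

View pics/c3.png

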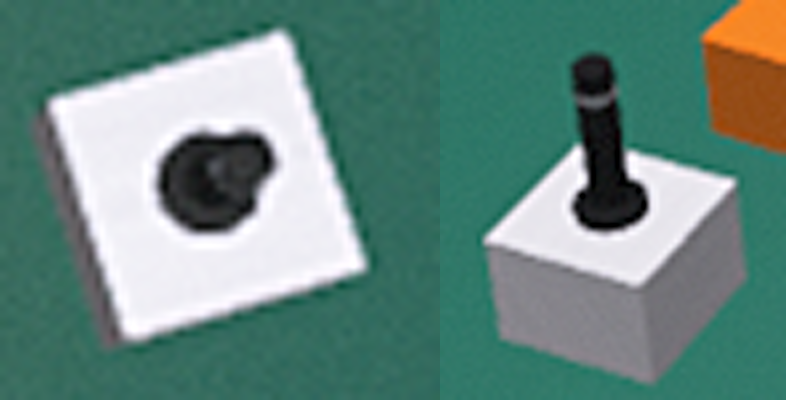

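```bash
python3 - <<'E'
from fit import *
def ends(n,x0,y0,x1,y1):
    im,_=load(n); g=im.min(2)[y0:y1,x0:x1].astype(float); up=8
    g=cv2.resize(g,None,fx=up,fy=up,interpolation=cv2.INTER_CUBIC)
    n_,l,s,c=cv2.connectedComponentsWithStats((g>120).astype(np.uint8)); i=1+np.argmax(s[1:,4])
    r=cv2.minAreaRect(np.argwhere(l==i)[:,::-1].astype(np.float32)); b=cv2.boxPoints(r)
    e=[(b[0]+b[1])/2,(b[2]+b[3])/2] if np.linalg.norm(b[0]-b[1])<np.linalg.norm(b[1]-b[2]) else [(b[1]+b[2])/2,(b[3]+b[0])/2]
    return sorted([((q+.5)/up-.5+[x0,y0]) for q in e],key=lambda q:-q[1])
a=ends('top',251,195,268,216); b=ends('scene',397,214,414,230); b=b
print(a,b)
def tri(u,v):
    A=[];y=[];N=np.zeros((3,3));r=np.zeros(3)
    for p,q in((pt,u),(ps,v)):
        d=px2w(p,*q,0)-p['eye']; d/=np.linalg.norm(d); Q=np.eye(3)-np.outer(d,d); N+=Q; r+=Q@p['eye']
    return np.linalg.solve(N,r)
for bb in (b,b[::-1]):
    P=[tri(a[i],bb[i]) for i in(0,1)]; print(np.round(P,4)); d=P[1]-P[0]; print('ang rel',np.arctan2(d[1],d[0])+.0263)
k=np.array([.6142,.0676])
for A in(-.25,-.42,-.75):
  w=A-.0263; print(A,[w2px(pt,[*(k+r*np.array([np.cos(w),np.sin(w)])),.07+z]).round(1) for r,z in((0,.031),(.031,.031),(.036,.005))],[w2px(ps,[*(k+r*np.array([np.cos(w),np.sin(w)])),.07+z]).round(1) for r,z in((0,.031),(.031,.031),(.036,.005))])
E
```

```text
[array([254.93632698, 209.88065338]), array([261.28110027, 195.79835331])] [array([408.66125107, 225.24625015]), array([400.7177887 , 218.13894224])]
[[0.6244 0.073  0.0835]
 [0.6346 0.0488 0.1179]]
ang rel -1.1427879163450465
[[0.6159 0.0666 0.1011]
 [0.6432 0.0549 0.1008]]
ang rel -0.3788624705348074
-0.25 [array([254.4, 210.8]), array([259.1, 195.4]), array([261.5, 196.2])] [array([400.3, 217.7]), array([410.4, 224.4]), array([411.3, 237. ])]
-0.42 [array([254.4, 210.8]), array([261.7, 196.4]), array([264.4, 197.3])] [array([400.3, 217.7]), array([408.1, 225.1]), array([408.7, 237.8])]
-0.75 [array([254.4, 210.8]), array([266. , 199.3]), array([269.3, 200.6])] [array([400.3, 217.7]), array([403.1, 225.8]), array([402.9, 238.7])]
```

Call:
send_rows([
  [0.05,0.1,0,0,0,-0.05],
  [0.12,0.22,0,0,0,-0.1],
  [0.2,0.35,0,0,0,-0.16],
  [0.28,0.5,0,0,0,-0.22],
  [0.37,0.64,0,0,0,-0.28],
  [0.46,0.78,0,0,0,-0.33],
  [0.53,0.9,0,0,0,-0.37],
  [0.58,0.97,0,0,0,-0.39],
  [0.6,1,0,0,0,-0.4],
  [0.6,1,0,0,0,-0.4],
], grip=0)

```text
time: 1.35
ee_pos: [0.4053, -0.2829, 0.2224]
eef_rot: [1.0, -0.024, -0.0, 0.0]
contact_force: [0.2, -0.6, -0.3]
finger_gap: 0.0914
grasp_force: 0.0
```

Call:
send_rows([
  [0.03,0.07,0,0,0,-0.03],
  [0.1,0.2,0,0,0,-0.07],
  [0.18,0.34,0,0,0,-0.12],
  [0.26,0.48,0,0,0,-0.17],
  [0.34,0.62,0,0,0,-0.22],
  [0.41,0.75,0,0,0,-0.27],
  [0.47,0.86,0,0,0,-0.31],
  [0.51,0.93,0,0,0,-0.33],
  [0.53,0.97,0,0,0,-0.345],
  [0.53,0.97,0,0,0,-0.345],
])

```text
time: 2.6
ee_pos: [0.5644, 0.0076, 0.2224]
eef_rot: [0.979, -0.204, -0.0, 0.0]
contact_force: [1.1, 0.1, 0.3]
finger_gap: 0.0919
grasp_force: 0.0
```

```bash
cat > st.py <<'E'
from h import *
s=observe(); m=R.from_quat(s['eef_rot']).as_matrix()
print(s['time'],s['ee_pos'].round(4),'xang',round(np.arctan2(m[1,0],m[0,0]),4),'z',m[:,2].round(4),'q',s['q'].round(3),'F',s['contact_force'].round(1),'gap',round(s['finger_gap'],4),'gf',round(s['grasp_force'],1))
E
python3 st.py
```

```text
2.6 [0.5644 0.0076 0.2224] xang -0.411 z [-4.e-04 -3.e-04 -1.e+00] q [ 0.011  0.26   1.765 -0.     1.117  1.993] F [1.1 0.1 0.3] gap 0.0919 gf 0.0
```

Call:
send_rows([
  [0.05,0.06,0,0,0,0],
  [0.12,0.14,0,0,0,0],
  [0.166,0.2,-0.03,0,0,0],
  [0.166,0.2,-0.12,0,0,0],
  [0.166,0.2,-0.22,0,0,0],
  [0.166,0.2,-0.31,0,0,0],
  [0.166,0.2,-0.38,0,0,0],
  [0.166,0.2,-0.43,0,0,0],
  [0.166,0.2,-0.45,0,0,0],
  [0.166,0.2,-0.45,0,0,0],
])

```text
time: 3.85
ee_pos: [0.6142, 0.0681, 0.0875]
eef_rot: [0.979, -0.204, -0.0, 0.0]
contact_force: [1.1, -0.5, 0.6]
finger_gap: 0.0917
grasp_force: 0.0
```

Call:
send_rows([
  [0,0,0,0,0,0],
  [0,0,0,0,0,0],
  [0,0,0,0,0,0],
  [0,0,0,0,0,0],
  [0,0,0,0,0,0],
  [0,0,0,0,0,0],
  [0,0,0,0,0,0],
  [0,0,0,0,0,0],
  [0,0,0,0,0,0],
  [0,0,0,0,0,0],
], grip=1)

```text
time: 5.1
ee_pos: [0.6136, 0.0669, 0.0876]
eef_rot: [0.979, -0.204, -0.0, 0.001]
contact_force: [-2.1, -5.8, 1.3]
finger_gap: 0.014
grasp_force: 30.0
```

```bash
python3 st.py; python3 -c "from bench import observe;print(observe()['ft_torque'])"
```

```text
5.1 [0.6136 0.0669 0.0876] xang -0.4108 z [-0.001  -0.0017 -1.    ] q [ 1.070e-01  4.940e-01  1.755e+00 -2.000e-03  8.950e-01  2.090e+00] F [-2.1 -5.8  1.3] gap 0.014 gf 30.0
[-0.95132245  0.28398209  0.02086843]
```

Call:
send_rows([
  [-0.003,-0.006,0,0,0,0.05],
  [-0.003,-0.006,0,0,0,0.15],
  [-0.003,-0.006,0,0,0,0.25],
  [-0.003,-0.006,0,0,0,0.35],
  [-0.003,-0.006,0,0,0,0.45],
  [-0.003,-0.006,0,0,0,0.55],
  [-0.003,-0.006,0,0,0,0.65],
  [-0.003,-0.006,0,0,0,0.75],
  [-0.003,-0.006,0,0,0,0.83],
  [-0.003,-0.006,0,0,0,0.88],
])

```text
time: 6.35
ee_pos: [0.6136, 0.0675, 0.0876]
eef_rot: [0.967, 0.253, 0.001, -0.001]
contact_force: [0.8, 5.7, -1.7]
finger_gap: 0.0137
grasp_force: 30.0
```

```bash
python3 st.py; python3 -c "from bench import observe;print(observe()['ft_torque'])"
```

```text
6.35 [0.6136 0.0675 0.0876] xang 0.5118 z [ 8.0e-04  1.9e-03 -1.0e+00] q [0.106 0.493 1.756 0.002 0.892 1.164] F [ 0.8  5.7 -1.7] gap 0.0137 gf 30.0
[ 1.20067587 -0.19586881 -0.01627741]
```

Call:
send_rows([
  [0,0.002,0,0,0,0.1],
  [0,0.002,0,0,0,0.2],
  [0,0.002,0,0,0,0.3],
  [0,0.002,0,0,0,0.4],
  [0,0.002,0,0,0,0.5],
  [0,0.002,0,0,0,0.58],
  [0,0.002,0,0,0,0.65],
  [0,0.002,0,0,0,0.69],
  [0,0.002,0,0,0,0.7],
  [0,0.002,0,0,0,0.7],
])

```text
time: 7.6
ee_pos: [0.6131, 0.0679, 0.0876]
eef_rot: [0.813, 0.582, 0.0, -0.001]
contact_force: [-1.2, 6.5, -0.4]
finger_gap: 0.0136
grasp_force: 30.0
```

```bash
python3 st.py; python3 -c "from bench import observe;print(observe()['ft_torque'])"
```

```text
7.6 [0.6131 0.0679 0.0876] xang 1.2428 z [-2.0e-04  1.6e-03 -1.0e+00] q [0.107 0.492 1.756 0.002 0.893 0.434] F [-1.2  6.5 -0.4] gap 0.0136 gf 30.0
[ 0.9376764   0.08469989 -0.13271021]
```

Call:
send_rows([
  [0,0,0,0,0,0],
  [0,0,0,0,0,0],
  [0,0,0,0,0,0],
  [0,0,0,0,0,0],
  [0,0,0,0,0,0],
  [0,0,0.05,0,0,0],
  [0,0,0.15,0,0,0],
  [0,0,0.3,0,0,0],
  [0,0,0.4,0,0,0],
  [0,0,0.43,0,0,0],
], grip=0)

```text
time: 8.85
ee_pos: [0.6144, 0.067, 0.2196]
eef_rot: [0.813, 0.582, 0.002, 0.001]
contact_force: [-0.2, -0.3, 0.2]
finger_gap: 0.0921
grasp_force: 0.0
```

Call:
send_rows([
  [-0.03,-0.08,0,0,0,-0.1],
  [-0.07,-0.2,0,0,0,-0.2],
  [-0.12,-0.34,0,0,0,-0.3],
  [-0.17,-0.48,0,0,0,-0.4],
  [-0.22,-0.62,0,0,0,-0.5],
  [-0.27,-0.76,0,0,0,-0.6],
  [-0.31,-0.88,0,0,0,-0.65],
  [-0.34,-0.96,0,0,0,-0.7],
  [-0.35,-1,0,0,0,-0.75],
  [-0.35,-1,0,0,0,-0.75],
])

```text
time: 10.1
ee_pos: [0.508, -0.2333, 0.2162]
eef_rot: [0.974, 0.226, -0.0, -0.0]
contact_force: [-0.4, -0.1, -0.6]
finger_gap: 0.0917
grasp_force: 0.0
```

```bash
python3 st.py; cat > look.py <<'E'
import sys
from fit import *
t=sys.argv[1]
out=[]
for n,b in(('top',(215,165,345,270)),('scene',(330,195,460,300))):
    im,D=capture(n); np.savez(f'pics/{n}{t}.npz',im=im,D=D)
    out.append(cv2.resize(im[b[1]:b[3],b[0]:b[2]],None,fx=3,fy=3,interpolation=cv2.INTER_CUBIC))
cv2.imwrite(f'pics/k{t}.png',np.hstack(out)[:,:,::-1])
E
python3 look.py 1
```

```text
10.1 [ 0.508  -0.2333  0.2162] xang 0.4566 z [-5.e-04  4.e-04 -1.e+00] q [-0.433  0.258  1.782  0.     1.102  0.681] F [-0.4 -0.1 -0.6] gap 0.0917 gf 0.0
```

View pics/k1.png

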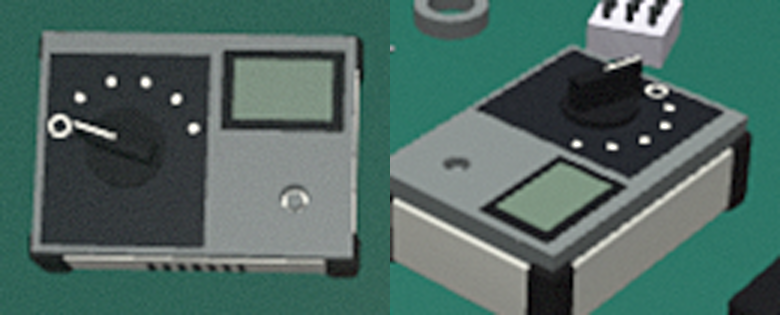

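Call:
send_rows([
  [-0.02,-0.05,0,0,0,0],
  [-0.053,-0.119,0,0,0,0],
  [-0.053,-0.119,-0.05,0,0,0],
  [-0.053,-0.119,-0.14,0,0,0],
  [-0.053,-0.119,-0.24,0,0,0],
  [-0.053,-0.119,-0.34,0,0,0],
  [-0.053,-0.119,-0.42,0,0,0],
  [-0.053,-0.119,-0.47,0,0,0],
  [-0.053,-0.119,-0.49,0,0,0],
  [-0.053,-0.119,-0.49,0,0,0],
])

```text
time: 11.45
ee_pos: [0.4924, -0.2688, 0.0696]
eef_rot: [0.974, 0.227, -0.0, -0.0]
contact_force: [0.3, -0.6, -0.1]
finger_gap: 0.0917
grasp_force: 0.0
```

Call:
send_rows([
  [0,0,0,0,0,0],
  [0,0,0,0,0,0],
  [0,0,0,0,0,0],
  [0,0,0,0,0,0],
  [0,0,0,0,0,0],
  [0,0,0,0,0,0],
  [0,0,0,0,0,0],
  [0,0,0,0,0,0],
  [0,0,0,0,0,0],
  [0,0,0,0,0,0],
], grip=1)

```text
time: 12.7
ee_pos: [0.4923, -0.2689, 0.0696]
eef_rot: [0.974, 0.227, -0.0, -0.0]
contact_force: [0.7, -0.5, -1.4]
finger_gap: 0.0138
grasp_force: 30.0
```

```bash
python3 st.py; python3 - <<'E'
from fit import *
a=px2w(pt,254,210.7,.101);b=px2w(pt,239.3,206,.101);print(np.arctan2(*(b-a)[1::-1])+.0263)
E
```

```text
12.7 [ 0.4923 -0.2689  0.0696] xang 0.4578 z [-0.  0. -1.] q [-0.503  0.447  1.891  0.     0.804  0.61 ] F [ 0.7 -0.5 -1.4] gap 0.0138 gf 30.0
1.2777413699557063
```

Call:
send_rows([
  [0,0,0.05,0,0,0],
  [0,0,0.15,0,0,0],
  [0,0,0.28,0,0,0],
  [0,0,0.38,0,0,0],
  [0.02,0.05,0.4,0,0,0],
  [0.08,0.2,0.4,0,0,0],
  [0.14,0.36,0.4,0,0,0],
  [0.2,0.52,0.4,0,0,0],
  [0.26,0.66,0.4,0,0,0],
  [0.296,0.756,0.4,0,0,0],
])

```text
time: 13.95
ee_pos: [0.5811, -0.039, 0.1887]
eef_rot: [0.974, 0.228, -0.001, -0.0]
contact_force: [0.9, -0.6, -0.8]
finger_gap: 0.0135
grasp_force: 30.0
```

Call:
send_rows([
  [0,0,0,0,0,0],
  [0,0,0,0,0,0],
  [0,0,-0.04,0,0,0],
  [0,0,-0.08,0,0,0],
  [0,0,-0.11,0,0,0],
  [0,0,-0.12,0,0,0],
  [0,0,-0.12,0,0,0],
  [0,0,-0.12,0,0,0],
  [0,0,-0.12,0,0,0],
  [0,0,-0.12,0,0,0],
])

```text
time: 15.2
ee_pos: [0.5812, -0.042, 0.1538]
eef_rot: [0.974, 0.227, 0.0, 0.0]
contact_force: [-0.3, 0.0, -1.3]
finger_gap: 0.0134
grasp_force: 30.0
```

```bash
python3 st.py; sed -i 's/(330,195,460,300)/(300,170,430,275)/' look.py; python3 look.py 2
```

```text
15.2 [ 0.5812 -0.042   0.1538] xang 0.4578 z [ 4.e-04 -0.e+00 -1.e+00] q [-0.075  0.362  1.789  0.     0.99   1.038] F [-0.3  0.  -1.3] gap 0.0134 gf 30.0
```

View pics/k2.png

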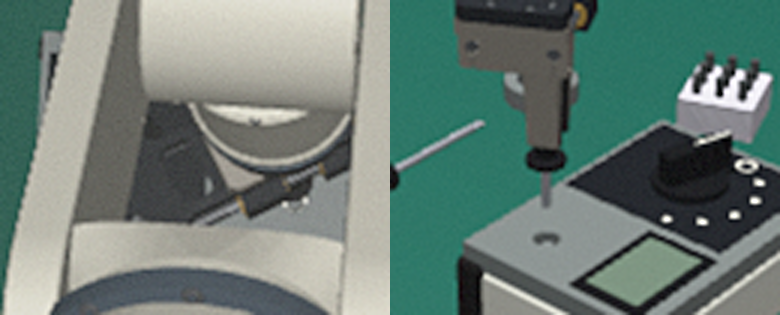

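The scene view shows the pin tip at crop (545,205), straight above the well at (547,238). Next I lower the stylus.

Call:
send_rows([
  [0,0,-0.02,0,0,0],
  [0,0,-0.04,0,0,0],
  [0,0,-0.06,0,0,0],
  [0,0,-0.075,0,0,0],
  [0,0,-0.085,0,0,0],
  [0,0,-0.092,0,0,0],
  [0,0,-0.098,0,0,0],
  [0,0,-0.103,0,0,0],
  [0,0,-0.107,0,0,0],
  [0,0,-0.107,0,0,0],
])

```text
time: 16.55
ee_pos: [0.5812, -0.0421, 0.1216]
eef_rot: [0.974, 0.227, 0.0, 0.0]
contact_force: [0.2, 1.4, 1.2]
finger_gap: 0.0131
grasp_force: 30.0
```

```bash
python3 st.py
```

```text
16.55 [ 0.5812 -0.0421  0.1216] xang 0.4578 z [ 3.e-04  0.e+00 -1.e+00] q [-0.075  0.403  1.812  0.     0.926  1.038] F [0.2 1.4 1.2] gap 0.0131 gf 30.0
```

Call:
send_rows([
  [0,0,-0.003,0,0,0],
  [0,0,-0.005,0,0,0],
  [0,0,-0.007,0,0,0],
  [0,0,-0.009,0,0,0],
  [0,0,-0.01,0,0,0],
  [0,0,-0.01,0,0,0],
  [0,0,-0.01,0,0,0],
  [0,0,-0.01,0,0,0],
  [0,0,-0.01,0,0,0],
  [0,0,-0.01,0,0,0],
])

```text
time: 17.8
ee_pos: [0.5814, -0.0421, 0.1192]
eef_rot: [0.974, 0.227, 0.0, 0.0]
contact_force: [-1.8, 0.8, 8.4]
finger_gap: 0.0132
grasp_force: 30.0
```

```bash
python3 st.py
```

```text
17.8 [ 0.5814 -0.0421  0.1192] xang 0.4578 z [ 8.e-04 -0.e+00 -1.e+00] q [-0.075  0.406  1.814  0.     0.921  1.038] F [-1.8  0.8  8.4] gap 0.0132 gf 30.0
```

Call:
send_rows([
  [0,0,-0.003,0,0,0],
  [0,0,-0.003,0,0,0],
  [0,0,-0.003,0,0,0],
  [0,0,-0.003,0,0,0],
  [0,0,0.02,0,0,0],
  [0,0,0.06,0,0,0],
  [0,0,0.12,0,0,0],
  [0,0,0.18,0,0,0],
  [0,0,0.23,0,0,0],
  [0,0,0.233,0,0,0],
])

```text
time: 19.05
ee_pos: [0.582, -0.0421, 0.1901]
eef_rot: [0.974, 0.227, 0.001, 0.0]
contact_force: [-0.3, 0.8, -1.4]
finger_gap: 0.014
grasp_force: 30.0
```

Call:
send_rows([
  [-0.02,-0.05,0,0,0,0],
  [-0.06,-0.16,0,0,0,0],
  [-0.11,-0.29,0,0,0,0],
  [-0.16,-0.42,0,0,0,0],
  [-0.21,-0.54,0,0,0,0],
  [-0.255,-0.65,0,0,0,0],
  [-0.285,-0.73,0,0,0,0],
  [-0.296,-0.756,0,0,0,0],
  [-0.296,-0.756,0,0,0,0],
  [-0.296,-0.756,0,0,0,0],
])

```text
time: 20.3
ee_pos: [0.4924, -0.2682, 0.1882]
eef_rot: [0.974, 0.227, -0.0, -0.0]
contact_force: [0.7, 0.0, -0.1]
finger_gap: 0.0135
grasp_force: 30.0
```

```bash
python3 st.py; sed -i 's/(300,170,430,275)/(190,210,320,315)/;s/(215,165,345,270)/(370,225,500,330)/' look.py; python3 look.py 3
```

```text
20.3 [ 0.4924 -0.2682  0.1882] xang 0.4583 z [-3.e-04  4.e-04 -1.e+00] q [-0.502  0.29   1.806  0.     1.045  0.611] F [ 0.7  0.  -0.1] gap 0.0135 gf 30.0
```

View pics/k3.png

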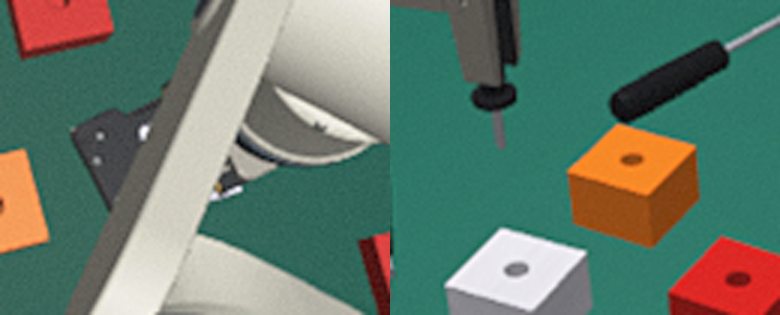

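The hole is at crop (516,269) and the pin is above it at (502,148), as predicted for alignment. Next I insert it.

Call:
send_rows([
  [0,0,-0.05,0,0,0],
  [0,0,-0.13,0,0,0],
  [0,0,-0.21,0,0,0],
  [0,0,-0.27,0,0,0],
  [0,0,-0.31,0,0,0],
  [0,0,-0.34,0,0,0],
  [0,0,-0.365,0,0,0],
  [0,0,-0.38,0,0,0],
  [0,0,-0.39,0,0,0],
  [0,0,-0.393,0,0,0],
])

```text
time: 21.65
ee_pos: [0.4924, -0.2689, 0.0706]
eef_rot: [0.974, 0.227, 0.0, 0.0]
contact_force: [-1.0, 0.3, -0.3]
finger_gap: 0.013
grasp_force: 30.0
```

```bash
python3 st.py
```

```text
21.65 [ 0.4924 -0.2689  0.0706] xang 0.4578 z [ 2.e-04 -2.e-04 -1.e+00] q [-0.503  0.446  1.89  -0.     0.805  0.61 ] F [-1.   0.3 -0.3] gap 0.013 gf 30.0
```

Call:
send_rows([
  [0,0,-0.001,0,0,0],
  [0,0,-0.002,0,0,0],
  [0,0,-0.003,0,0,0],
  [0,0,-0.004,0,0,0],
  [0,0,-0.005,0,0,0],
  [0,0,-0.005,0,0,0],
  [0,0,-0.005,0,0,0],
  [0,0,-0.005,0,0,0],
  [0,0,-0.005,0,0,0],
  [0,0,-0.005,0,0,0],
])

```text
time: 22.9
ee_pos: [0.4924, -0.2689, 0.0695]
eef_rot: [0.974, 0.227, 0.0, 0.0]
contact_force: [-2.0, 1.5, 5.3]
finger_gap: 0.013
grasp_force: 30.0
```

Contact is about 5 N, so the collar is seated. Now release and rise.

Call:
send_rows([
  [0,0,0,0,0,0],
  [0,0,0,0,0,0],
  [0,0,0,0,0,0],
  [0,0,0,0,0,0],
  [0,0,0,0,0,0],
  [0,0,0,0,0,0],
  [0,0,0.05,0,0,0],
  [0,0,0.13,0,0,0],
  [0,0,0.24,0,0,0],
  [0,0,0.34,0,0,0],
], grip=0)

```text
time: 24.15
ee_pos: [0.4925, -0.269, 0.1732]
eef_rot: [0.974, 0.227, 0.0, 0.0]
contact_force: [-0.4, 0.4, -0.4]
finger_gap: 0.0915
grasp_force: 0.0
```

Call:
send_rows([
  [0,0,0.08,0,0,0],
  [0,0,0.15,0,0,0],
  [-0.1,-0.1,0.15,0,0,0],
  [-0.2,-0.2,0.15,0,0,0],
  [-0.3,-0.35,0.15,0,0,0],
  [-0.4,-0.5,0.15,0,0,0],
  [-0.5,-0.65,0.15,0,0,0],
  [-0.6,-0.75,0.15,0,0,0],
  [-0.6,-0.8,0.15,0,0,0],
  [-0.6,-0.8,0.15,0,0,0],
])

```text
time: 25.4
ee_pos: [0.3127, -0.5095, 0.2166]
eef_rot: [0.974, 0.226, 0.0, 0.0]
contact_force: [0.4, 0.1, -0.1]
finger_gap: 0.0919
grasp_force: 0.0
```

```bash
python3 st.py; sed -i 's/(190,210,320,315)/(200,195,430,320)/;s/(370,225,500,330)/(225,170,455,295)/' look.py; sed -i 's/hstack/vstack/;s/fx=3,fy=3/fx=2.4,fy=2.4/' look.py; python3 look.py 4
```

```text
25.4 [ 0.3127 -0.5095  0.2166] xang 0.4568 z [ 8.e-04 -6.e-04 -1.e+00] q [-1.023  0.316  1.7    0.     1.124  0.091] F [ 0.4  0.1 -0.1] gap 0.0919 gf 0.0
```

View pics/k4.png

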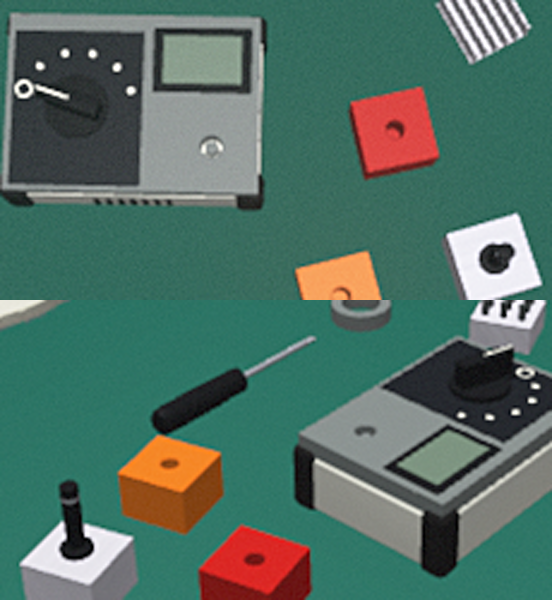

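The pointer aims at the ring (crop (25,89)). The stylus stands upright with its collar on the white holder (crop (75,545)), and the other things have not moved.

```bash
python3 -c "from bench import close_job;print(close_job())"
```

```text
the job is handed in; nothing more can be done
None
```

The job is handed in at about 25 s: the knob points at the ring (+1.25 click), the key was pressed to its stop with the stylus (about 8 N read, 4 N needed), and the stylus is back upright in its holder; no verdict was returned.

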